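# Unpack the stack on the coaster and stand the fallen spray bottle back on it

## Robot

A 7-joint arm with a two-finger parallel gripper is mounted at the origin on a cart in front of the work surface, level with it; the furniture and walls round the work are solid. World frame = base frame: x ahead of the robot, y to its left, z up, the work surface at z = 0. Lengths are in m, angles in rad, forces in N, time in s.
With the tool pointing down it reaches from about 0.4 to 0.9 m from the base axis. Payload 5.5 kg.
Tool frame: the origin (TCP) lies at the very end of the fingers, on their centre line; the grasp point (between the pads) lies 19 mm behind it; z points along the fingers, y is the line along which they close (so a half turn about z gives the same grasp; the last joint's range is limited). The gripper opens to 92 mm and grips with 3 to 60 N. Pads are 19 mm wide; open, the fingers measure 130 mm over their backs; the gripper's body (75 mm by 190 mm) begins 47 mm behind the grasp point.
Start: joints at [-1.022, 0.501, -0.427, 1.55, 0.221, 1.138, -0.21], TCP at [0.183, 0.624, 0.227] pointing down, gripper open.
Joint ranges: [-2.88, 2.88], [-0.31, 2.03], [-1.54, 1.56], [0.2, 2.42], [-1.41, 4.55], [0.19, 2.02], [-2.57, 2.57]. Speed limits (rad/s): [2.57, 2.57, 3.14, 3.14, 3.14, 3.14, 3.14].

## Interface

Orientations are given as a unit quaternion [w, x, y, z].
In Python, from cell import bot gives the robot as it stands.
- The arm moves only by the shell command python3 drive.py [OPENING], which reads ROWS from standard input. ROWS is a JSON list that holds a single list of rows (three levels of brackets), with 1 to 20 rows, each of 6 numbers: dx, dy, dz in mm, then a rotation vector rx, ry, rz in rad; each row shifts and turns the commanded pose from where the row before left it, along the tool's axes as they then stand; what a row does not reach is not made up. A row lasts 1/8 s, in which the tool goes at most 0.0625 m and 0.188 rad, less where a joint would pass 70% of its speed; a pose out of reach is approached as far as the arm can. OPENING is the finger opening in m, set as the command begins (- or left out keeps the last). The fingers move at their own pace and stop on an object; the grip force is fixed at half the most. Time passes only in rows, so rows that do not move let the fingers close. It prints the time, the measured TCP pose, the force, the opening and the grip force at its end. Input that does not fit is refused with a message, and nothing moves.
- bot.sense(): the state, without advancing time (a new reading comes with each control period).
- bot.snapshot(name): name is "side" or "top"; returns the picture (384x512x3 uint8, red, green, blue); there is no depth.
- bot.camera_model(name): a dict with "intrinsics" (3x3 intrinsics, pixels), "distortion" ([k1, k2, p1, p2, k3] as OpenCV has them; the pictures are not rectified), "R" (3x3) and "t" (3): a world point X has camera coordinates R X + t. Camera axes: x right, y down, z forward; pixel columns grow to the right and rows downward; lengths in m; the calibration is good to about 2 mm. A picture is of the moment at which its call begins. camera_model takes no time and is no camera call.
- bot.close_job(): hands the job in; it is judged then, once.
The state is a dict: "clock": time; "q": joint angles; "qd": joint speeds; "joint_torque": joint torques, N m; "ee_pos": TCP position; "tool_rot": TCP orientation; "wrist_force": force on the tool from outside, world axes, zero at the start; "moment": the same for the moment, N m; "grip_width": finger opening in m; "grasp_force": force on a finger pad.
Only numpy, scipy, OpenCV 4.12 (cv2) and the standard library are available. Lean on these libraries where they do the work, as an engineer would, in place of code of your own. Each camera call takes 0.05 s, during which the arm holds its last target. There are 200 camera calls.

## Task

The spray bottle has fallen over, and its round coaster is buried under a stack: a packing board, a calculator and another packing board. Take the stack apart: lay the calculator flat on the bare desk, keys up and clear of the coaster, and pile both boards neatly, one over the other, on the matching third board that already lies on the desk. Then stand the spray bottle upright in the middle of the coaster, without disturbing the stapler, stamp, mug or notebook.

Things in the scene. Friction and masses are not known exactly. Their poses are not given: they have to be found in the camera images.
- coaster: round coaster, black moulded base with cork top, 96 mm across and 8 mm high, fixed to the desk. Origin: centre of its underside, at desk height; z up. At the start the stack lies on it, in this order from below: board_low, calculator, board_top, roughly centred and lined up (up to about 6 mm and 0.1 rad off from one to the next).
- board_low: lower board of the stack, lying on the coaster (underside at 8 mm): plain plywood packing board, 56 (x) by 150 (y) by 10 (z) mm, about 80 g. Origin: centre of its underside; z up. 
- board_top: topmost board of the stack, lying on the calculator (underside at 31 mm): plain plywood packing board, 56 (x) by 150 (y) by 10 (z) mm, about 80 g. Origin: centre of its underside; z up. 
- board_base: third board, lying by itself flat on the desk; the pile is to be made on it: plain plywood packing board, 56 (x) by 150 (y) by 10 (z) mm, about 80 g. Origin: centre of its underside; z up. 
- calculator: grey desk calculator, 62 (x) by 98 (y) by 13 mm (keys to 15 mm), about 110 g, lying keys up between the two boards. Origin: centre of its underside; z points out of the key side. The desk between the coaster and its front edge (x = 0.33) is bare.
- bottle: white spray bottle with a fixed cap, about 90 g, 140 mm tall: round body 38 mm across up to 80 mm from its base, shoulder to 100 mm, then neck 26 mm and cap 19 mm across. Origin: centre of its base; its own z axis runs from base to cap. At the start it lies on its side on the desk (axis 19 mm high), cap to the robot's right (within about 0.45 rad of -y); it can roll if nudged.
- stapler: stapler, 34 x 126 x 50 mm, bystander standing on the far left of the desk. Origin: centre of its underside.
- stamp: wooden hand stamp with knob, 24 x 48 mm and 67 mm high, bystander. Origin: centre of its underside.
- mug: green mug with handle, 92 x 125 mm and 100 mm high, bystander standing behind the stack. Origin: centre of its underside.
- notebook: blue notebook, 148 x 109 x 14 mm, bystander lying on the right. Origin: centre of its underside.

How it is judged:
At the end, for the whole second after the job is handed in: Both boards flat in a pile on board_base (any order), each within 20 mm and 0.2 rad of it; calculator flat on the desk, keys up, 70 mm or more from the coaster (centres); bottle upright (0.08 rad) on the coaster, within 25 mm of its centre; all at rest (((z of board_low in the frame of board_base between 0.007 and 0.013 m and z of board_top in the frame of board_base between 0.017 and 0.023 m) or (z of board_top in the frame of board_base between 0.007 and 0.013 m and z of board_low in the frame of board_base between 0.017 and 0.023 m)) and height (world z) of each of board_base, calculator below 0.004 m and horizontal distance between each of board_low, board_top and board_base below 0.02 m and angle between the y axis of each of board_low, board_top and the y axis of board_base, either way round below 0.2 rad and angle between each of board_low, board_top, board_base, calculator, bottle's own z axis and vertical below 0.08 rad and horizontal distance between calculator and coaster above 0.07 m and horizontal distance between bottle and coaster below 0.025 m and z of bottle in the frame of coaster between 0.005 and 0.011 m and linear speed of each of board_low, board_top, board_base, calculator, bottle below 0.02 m/s); the robot touches nothing.
It fails at once if the stapler is moved by more than 30 mm (distance of stapler from where it was at the start of the episode above 0.03 m).
It fails at once if the stamp is moved by more than 30 mm (distance of stamp from where it was at the start of the episode above 0.03 m).
It fails at once if the mug is moved by more than 30 mm (distance of mug from where it was at the start of the episode above 0.03 m).
It fails at once if the notebook is moved by more than 30 mm (distance of notebook from where it was at the start of the episode above 0.03 m).
It also fails if it takes over 69 s, if anything falls off the work surface, if the arm or the gripper's body presses on something with over 40 N, if the wrist force passes 120 N, or if a joint passes its speed limit or range.

## Working session

There is one attempt and no reset: what is moved stays moved. The work goes in short steps, Python scripts to look and compute and a shell command to move; the robot and the scene stay as the last step left them, time stands still between calls to the robot, and variables do not carry over. Pictures are saved under pics/ and viewed, at most 11 in all, crops included, and the job is handed in when it is done.

```bash
ls; mkdir -p pics
python3 - <<'E'
from cell import bot
import cv2
for n in("top","side"):
    cv2.imwrite(f"pics/{n}0.png",bot.snapshot(n)[:,:,::-1])
    m=bot.camera_model(n);print(n,m)
print(bot.sense())
E
```

```text
cell.py
drive.py
pics
top {'intrinsics': array([[463.51148982,   0.        , 252.67386443],
       [  0.        , 463.51148982, 190.24341371],
       [  0.        ,   0.        ,   1.        ]]), 'distortion': array([-0.18947079,  0.        ,  0.        ,  0.        ,  0.        ]), 'R': array([[ 0.00540891, -0.99990228,  0.01289067],
       [-0.99009789, -0.00716327, -0.14019575],
       [ 0.14027439, -0.01200472, -0.99003989]]), 't': array([-0.14352968,  0.62644957,  1.8126996 ])}
side {'intrinsics': array([[448.58398837,   0.        , 258.39846299],
       [  0.        , 448.58398837, 197.11023401],
       [  0.        ,   0.        ,   1.        ]]), 'distortion': array([0.00751715, 0.        , 0.        , 0.        , 0.        ]), 'R': array([[-0.9996813 ,  0.01778464,  0.01791636],
       [-0.00395026,  0.59076459, -0.8068343 ],
       [-0.02493361, -0.80664794, -0.59050607]]), 't': array([0.63799499, 0.10399503, 1.61654972])}
{'clock': 0.1, 'q': array([-1.02182882,  0.501748  , -0.42675025,  1.55131221,  0.22077111,
        1.13826943, -0.21029927]), 'qd': array([-8.80914200e-05, -1.21207411e-03, -1.84097316e-03, -3.08129486e-03,
       -8.03188369e-04, -8.95741639e-04, -3.68925600e-04]), 'joint_torque': array([-1.08546318e-02, -5.67874432e+01, -5.83872512e+00, -2.79918194e+01,
       -6.90494827e-02,  2.40548118e-02,  6.20939136e-05]), 'ee_pos': array([0.18312186, 0.62304134, 0.22579464]), 'tool_rot': array([-1.54896223e-04,  1.42407873e-01,  9.89807697e-01, -8.35118074e-04]), 'wrist_force': array([ 1.07363003,  0.16701435, -0.15287841]), 'moment': array([-0.04157463, -0.04502937,  0.02585273]), 'grasp_force': 0.0, 'grip_width': 0.09194626473589716}
```
View pics/top0.png

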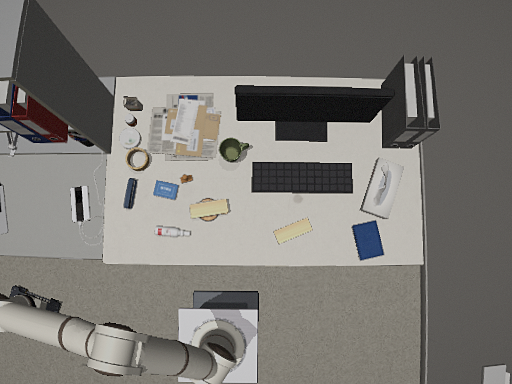

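View pics/side0.png

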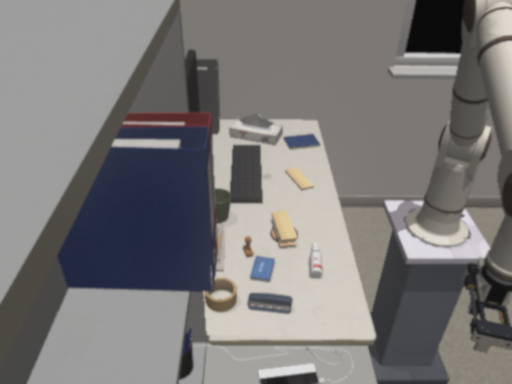

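The top view shows the stack at about (210,209), the base board at (293,231), the bottle at (173,231) with its cap towards −y, the stamp at (186,178), the mug at (232,150), and the stapler at (131,193). Next I'll measure these.

Create h.py:
```python
from cell import bot
import cv2, numpy as np
from scipy.spatial.transform import Rotation as Rn
def plane(n,uv,z):
    m=bot.camera_model(n);p=cv2.undistortPoints(np.array(uv,float).reshape(-1,1,2),m["intrinsics"],m["distortion"]).reshape(-1,2)
    d=np.c_[p,np.ones(len(p))]@m["R"];c=-m["R"].T@m["t"]
    return c+d*((z-c[2])/d[:,2])[:,None]
def proj(n,X):
    m=bot.camera_model(n);return cv2.projectPoints(np.array(X,float).reshape(-1,1,3),cv2.Rodrigues(m["R"])[0],m["t"],m["intrinsics"],m["distortion"])[0].reshape(-1,2)
def rect(n,mask,z,box=None):
    "largest blob in box -> world rectangle (centre, size, yaw of long side) at height z"
    k=np.zeros_like(mask)
    if box: x0,y0,x1,y1=box; k[y0:y1,x0:x1]=mask[y0:y1,x0:x1]
    else: k=mask
    _,l,s,_=cv2.connectedComponentsWithStats(k); i=1+np.argmax(s[1:,4])
    v,u=np.nonzero(l==i); P=plane(n,np.c_[u,v],z)[:,:2]
    w,V=np.linalg.eigh(np.cov(P.T)); a=V[:,1]*np.sign(V[1,1]+1e-9)
    return P.mean(0).round(4),np.sqrt(12*w).round(4)[::-1],round(float(np.arctan2(-a[0],a[1])),3),int(s[i,4])
def wood(im):
    h=cv2.cvtColor(im,cv2.COLOR_RGB2HSV);return cv2.inRange(h,(15,70,160),(32,255,255))
```

Run:
```python
from h import *
im=cv2.cvtColor(cv2.imread("pics/top0.png"),cv2.COLOR_BGR2RGB);w=wood(im)
print("stack",rect("top",w,.041,(180,190,240,225)))
print("base",rect("top",w,.010,(265,210,325,250)))
c=im[140:250,120:320]
big=cv2.resize(c,None,fx=4,fy=4,interpolation=cv2.INTER_CUBIC);cv2.imwrite("pics/c0.png",big[:,:,::-1])
print(im[228:236:2,150:196:3].tolist())
```

```text
stack (array([0.5159, 0.0343]), array([0.0465, 0.0114]), 0.156, 32)
base (array([ 0.4869, -0.2895]), array([0.1592, 0.0098]), 0.4, 62)
[[[192, 189, 182], [192, 188, 182], [200, 201, 202], [180, 144, 142], [196, 194, 192], [189, 189, 188], [179, 168, 168], [169, 170, 168], [157, 157, 157], [118, 116, 116], [183, 180, 172], [196, 194, 187], [194, 191, 184], [193, 190, 183], [192, 188, 182], [192, 190, 183]], [[191, 187, 181], [195, 191, 184], [202, 205, 208], [194, 127, 129], [202, 211, 212], [197, 195, 195], [189, 183, 182], [201, 202, 203], [200, 198, 198], [176, 176, 175], [156, 154, 152], [119, 118, 113], [165, 162, 154], [178, 176, 167], [194, 191, 183], [192, 189, 182]], [[193, 190, 183], [194, 190, 183], [203, 209, 208], [180, 68, 74], [203, 212, 215], [198, 198, 196], [201, 196, 194], [200, 202, 204], [201, 201, 203], [182, 181, 179], [188, 188, 190], [159, 159, 158], [204, 202, 202], [169, 167, 167], [197, 194, 187], [191, 187, 181]], [[192, 188, 182], [191, 188, 181], [159, 162, 162], [142, 39, 43], [185, 188, 186], [181, 180, 179], [197, 197, 196], [197, 197, 197], [200, 199, 198], [169, 168, 166], [181, 181, 180], [145, 144, 144], [201, 200, 200], [165, 163, 163], [198, 195, 189], [191, 188, 182]]]
```

View pics/c0.png

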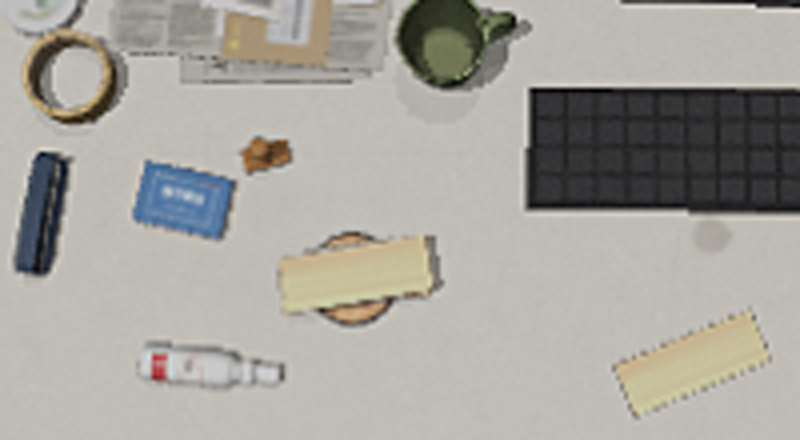

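The crop shows the board stack over the coaster, with cork arcs at crop (352,235) and (352,322). The bottle's base is at (140,362) and its cap tip at (283,373). Next I'll refine the masks.

```bash
python3 - <<'E'
s=open('h.py').read()
s=s[:s.index("def wood")]+'''def wood(im):
    i=im.astype(int);return (((i[...,1]-i[...,2])>18)&(i[...,1]>140)&(i[...,0]-i[...,1]<45)).astype(np.uint8)
def aim(x,y,z,yaw=None,tilt=None):
    "tool-axes shift and rotvec to get to a pose: tool down, closing axis y at world angle yaw (mod pi)"
    s=bot.sense();q=s["tool_rot"];R=Rn.from_quat([*q[1:],q[0]]);d=R.inv().apply(np.array([x,y,z])-s["ee_pos"])
    if yaw is None: return d.round(4)
    best=None
    for k in (0,np.pi):
        Y=np.array([np.cos(yaw+k),np.sin(yaw+k),0]);Z=np.array([0,0,-1.]);T=Rn.from_matrix(np.c_[np.cross(Y,Z),Y,Z])
        r=(R.inv()*T).as_rotvec()
        if best is None or np.linalg.norm(r)<np.linalg.norm(best): best=r
    return d.round(4),best.round(4)
'''
open('h.py','w').write(s)
E
python3 - <<'E'
from h import *
im=cv2.cvtColor(cv2.imread("pics/top0.png"),cv2.COLOR_BGR2RGB);w=wood(im)
S=rect("top",w,.041,(180,190,240,225));B=rect("top",w,.010,(265,210,325,250))
print("stack",S,"base",B)
for z in(.019,):print("bottle ends",plane("top",[(155,230.5),(190.7,233.2)],z))
print("coaster arcs",plane("top",[(120+352/4,140+232/4),(120+352/4,140+324/4)],.008))
print("stamp",plane("top",[(120+265/4,140+155/4)],.04))
print("mug, keyboard, blue box edges",plane("top",[(120+440/4,140+85/4),(252,190),(120+225/4,140+240/4),(120+235/4,140+182/4)],.01))
# colour around coaster
for v in range(194,224,2):print(im[v,208].tolist(),end=' ')
s=bot.sense();q=s["tool_rot"];print(Rn.from_quat([*q[1:],q[0]]).as_matrix().round(3))
E
```

```text
stack (array([0.5542, 0.0375]), array([0.15 , 0.056]), 0.171, 519) base (array([ 0.4698, -0.303 ]), array([0.1491, 0.0552]), 0.393, 499)
bottle ends [[0.46373473 0.25429931 0.019     ]
 [0.45459295 0.10865227 0.019     ]]
coaster arcs [[0.59930258 0.04215171 0.008     ]
 [0.50528769 0.04051462 0.008     ]]
stamp [[0.67303799 0.1291262  0.04      ]]
mug, keyboard, blue box edges [[ 0.75237341 -0.04584555  0.01      ]
 [ 0.6332959  -0.13723624  0.01      ]
 [ 0.58979923  0.17200452  0.01      ]
 [ 0.6497685   0.16335763  0.01      ]]
[194, 192, 186] [197, 195, 188] [83, 65, 51] [182, 151, 121] [204, 189, 151] [199, 182, 147] [199, 188, 152] [198, 190, 154] [198, 192, 157] [199, 190, 153] [206, 208, 174] [123, 101, 85] [204, 171, 129] [140, 118, 87] [199, 197, 189] [[-0.959  0.282 -0.001]
 [ 0.282  0.959 -0.002]
 [ 0.    -0.002 -1.   ]]
```

Run:
```python
from h import *
print(aim(.554,.0375,.12,.171))
```

```text
(array([-0.5209, -0.4571,  0.1065]), array([-1.600e-03,  9.000e-04,  1.114e+00]))
```

The rows are not in the units I measure in: shifts go in mm. I convert before sending: -0.0372 m is -37.2, -0.0326 m is -32.6.

```bash
a="x"; echo '[[[-37.2,-32.6,5,0,0,0],[-37.2,-32.6,5,0,0,0],[-37.2,-32.6,5,0,0,0],[-37.2,-32.6,5,0,0,0],[-37.2,-32.6,5,0,0,0],[-37.2,-32.6,5,0,0,0],[-37.2,-32.6,5,0,0,0],[-37.2,-32.6,5,0,0,0],[-37.2,-32.6,5,0,0,0],[-37.2,-32.6,5,0,0,0],[-37.2,-32.6,5,0,0,0],[-37.2,-32.6,5,0,0,0],[-37.2,-32.6,5,0,0,0],[-37.2,-32.6,5,0,0,0],[0,0,0,0,0,0.185],[0,0,0,0,0,0.185],[0,0,0,0,0,0.185],[0,0,0,0,0,0.185],[0,0,0,0,0,0.185],[0,0,0,0,0,0.185]]]' | python3 drive.py 0.092
python3 - <<'E'
from h import *
print(aim(.554,.0375,.0335,.171), bot.sense()['q'].round(2))
E
```

```text
clock: 2.6
ee_pos: [0.5538, 0.0389, 0.1563]
tool_rot: [-0.0, 0.645, 0.764, -0.0]
wrist_force: [0.2, -0.4, 0.0]
grip_width: 0.0922
grasp_force: 0.0
(array([-1.500e-03,  1.000e-04,  1.228e-01]), array([-0.001 , -0.0001, -0.002 ])) [-0.18  0.38  0.08  1.87 -0.04  0.89  0.08]
```

In the tool's units: 0.04 m is 40, 0.03 m is 30.

```bash
echo '[[[-1.5,0,40,0,0,0],[0,0,40,0,0,0],[0,0,30,0,0,0],[0,0,12.8,0,0,0],[0,0,0,0,0,0]]]' | python3 drive.py && echo '[[[0,0,0,0,0,0],[0,0,0,0,0,0],[0,0,0,0,0,0],[0,0,0,0,0,0],[0,0,0,0,0,0],[0,0,0,0,0,0]]]' | python3 drive.py 0.03
```

```text
clock: 3.22
ee_pos: [0.5539, 0.0374, 0.0332]
tool_rot: [-0.001, 0.643, 0.766, -0.001]
wrist_force: [-0.5, 0.1, 0.7]
grip_width: 0.0914
grasp_force: 0.0
clock: 3.98
ee_pos: [0.5547, 0.0375, 0.0343]
tool_rot: [0.0, 0.643, 0.766, 0.0]
wrist_force: [-1.9, 0.0, 5.9]
grip_width: 0.0556
grasp_force: 30.0
```

In the tool's units: -0.04 m is -40, -0.03 m is -30.

```bash
echo '[[[0,0,-10,0,0,0],[0,0,-30,0,0,0],[0,0,-40,0,0,0],[0,0,0,0,0,0]]]' | python3 drive.py
python3 - <<'E'
from h import *
print(aim(.4698,-.303,.015,.393))
im=bot.snapshot("top");cv2.imwrite("pics/t1.png",im[:,:,::-1])
print(rect("top",wood(im),.1,(180,180,240,225)))
a=im[185:255,170:320];b=bot.snapshot("side")[180:270,220:340]
cv2.imwrite("pics/v1.png",np.vstack([cv2.resize(a,(600,280),interpolation=2),np.pad(cv2.resize(b,(400,300),interpolation=2),((0,0),(0,200),(0,0)))])[:,:,::-1])
E
```

```text
clock: 4.47
ee_pos: [0.5573, 0.0377, 0.1174]
tool_rot: [0.002, 0.643, 0.766, 0.002]
wrist_force: [0.8, -0.1, 0.1]
grip_width: 0.0556
grasp_force: 30.0
(array([-0.3202, -0.1461,  0.1015]), array([ 0.0067,  0.0011, -0.2182]))
(array([ 0.547 , -0.0101]), array([0.0254, 0.007 ]), 0.341, 7)
```

View pics/v1.png

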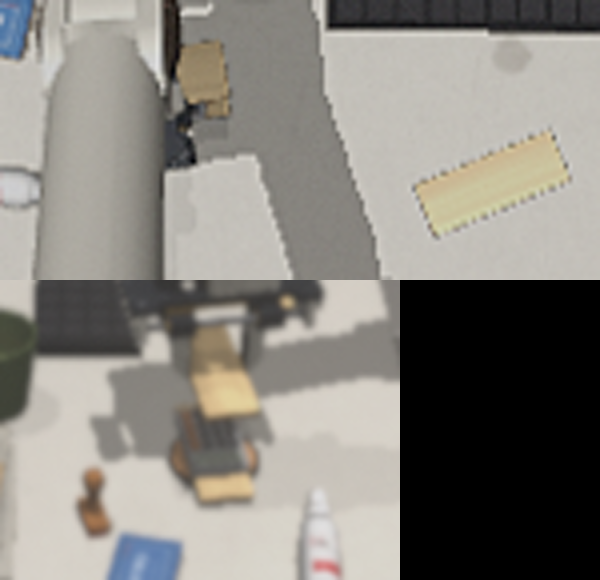

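In the tool's units: -0.04 m is -40, -0.0183 m is -18.3.

```bash
echo '[[[-20,-9.1,0,0,0,0],[-40,-18.3,0,0,0,0],[-40,-18.3,0,0,0,0],[-40,-18.3,0,0,0,0],[-40,-18.3,0,0,0,0],[-40,-18.3,0,0,0,0],[-40,-18.3,0,0,0,0],[-40,-18.3,0,0,0,0],[-20,-9.1,0,0,0,0],[0,0,20,0.003,0,-0.109],[0,0,20,0.003,0,-0.109],[0,0,0,0,0,0]]]' | python3 drive.py
python3 - <<'E'
from h import *
print(aim(.4698,-.303,.015,.393))
im=bot.snapshot("side");u=proj("side",[.47,-.3,.05])[0].astype(int);print(u)
b=im[u[1]-40:u[1]+40,u[0]-50:u[0]+50]
cv2.imwrite("pics/v2.png",cv2.resize(b,(600,480),interpolation=2)[:,:,::-1])
E
```

```text
clock: 6.08
ee_pos: [0.4636, -0.3017, 0.0711]
tool_rot: [-0.005, 0.556, 0.831, -0.002]
wrist_force: [-0.3, 0.3, -0.8]
grip_width: 0.0555
grasp_force: 30.0
(array([-0.0038,  0.0057,  0.056 ]), array([-0.0096, -0.0058, -0.0011]))
[298 168]
```

View pics/v2.png

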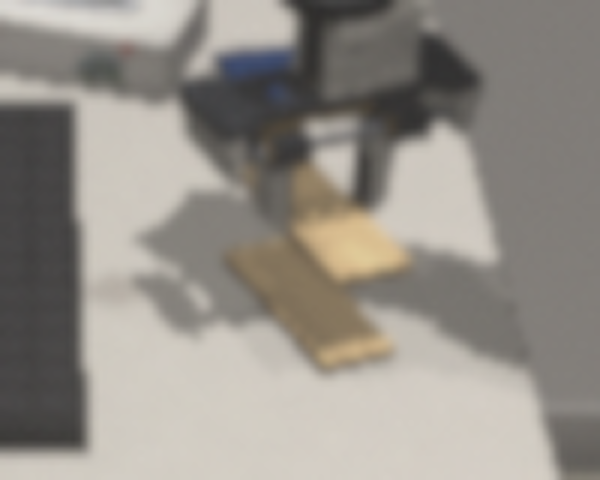

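Run:
```python
from h import *
c=np.array([.4636,-.3017]);Y=np.array([-.383,.924]);X=np.array([.924,.383])
for z in(.05,.068,.078,.09):
    print(z,proj("side",[[*(c+.075*Y+k*.028*X),z] for k in(1,-1)]).round(1).tolist(), proj("side",[[.4698-.075*.383+k*.028*.924,-.303+.075*.924+k*.028*.383,.01] for k in(1,-1)]).round(1).tolist())
```

```text
0.05 [[303.0, 179.4], [315.5, 176.5]] [[300.6, 187.6], [313.0, 184.6]]
0.068 [[303.3, 175.6], [315.9, 172.6]] [[300.6, 187.6], [313.0, 184.6]]
0.078 [[303.5, 173.4], [316.2, 170.5]] [[300.6, 187.6], [313.0, 184.6]]
0.09 [[303.8, 170.8], [316.5, 167.9]] [[300.6, 187.6], [313.0, 184.6]]
```

The held board is level: the near-end corners at about (304.7,174.7) and (316.3,172.7) match the prediction. Lowering it onto the base board.

In the tool's units: 0.01 m is 10, 0.0057 m is 5.7.

```bash
echo '[[[-3.8,5.7,20,-0.005,-0.003,0],[0,0,20,-0.0046,-0.0028,0],[0,0,10,0,0,0],[0,0,5,0,0,0],[0,0,0,0,0,0]]]' | python3 drive.py && echo '[[[0,0,0,0,0,0],[0,0,0,0,0,0],[0,0,0,0,0,0]]]' | python3 drive.py 0.075 && echo '[[[0,0,-20,0,0,0],[0,0,-50,0,0,0],[0,0,-40,0,0,0]]]' | python3 drive.py 0.092
python3 - <<'E'
from h import *
print(aim(.554,.0375,.0205,.171))
E
```

```text
clock: 6.75
ee_pos: [0.4729, -0.3046, 0.0191]
tool_rot: [0.003, 0.556, 0.831, 0.0]
wrist_force: [-0.2, 0.1, -0.3]
grip_width: 0.0557
grasp_force: 30.0
clock: 7.12
ee_pos: [0.4731, -0.3048, 0.0193]
tool_rot: [0.004, 0.555, 0.832, 0.0]
wrist_force: [0.6, 0.5, 1.1]
grip_width: 0.0744
grasp_force: 0.0
clock: 7.5
ee_pos: [0.4724, -0.3044, 0.1305]
tool_rot: [0.003, 0.555, 0.832, 0.0]
wrist_force: [-0.2, -0.6, 0.1]
grip_width: 0.0919
grasp_force: 0.0
(array([0.2852, 0.2059, 0.1092]), array([0.0046, 0.0052, 0.2219]))
```

Run:
```python
from h import *
im=bot.snapshot("top");cv2.imwrite("pics/t3.png",im[:,:,::-1])
i=im.astype(int)
dark=((i.max(2)<120)&(i.max(2)-i.min(2)<40)).astype(np.uint8)
print("calc",rect("top",dark,.031,(185,190,235,225)))
a=im[185:250,170:245];cv2.imwrite("pics/v3.png",cv2.resize(a,(600,520),interpolation=2)[:,:,::-1])
w=wood(im)[190:225,180:240];n,l,s,c=cv2.connectedComponentsWithStats(w);print(s,c)
```

```text
calc (array([0.5525, 0.0486]), array([0.0417, 0.0212]), 1.298, 29)
[[   0    0   60   35 1899]
 [  22    9    7    3   10]
 [  30   10    1    1    1]
 [  41   10    6   14   67]
 [  33   13    1    1    1]
 [   9   14    9   14   94]
 [  24   26   12    4   28]] [[29.8430753  16.7087941 ]
 [25.3        10.        ]
 [30.         10.        ]
 [43.55223881 16.79104478]
 [33.         13.        ]
 [13.08510638 20.72340426]
 [29.07142857 27.64285714]]
```

View pics/v3.png

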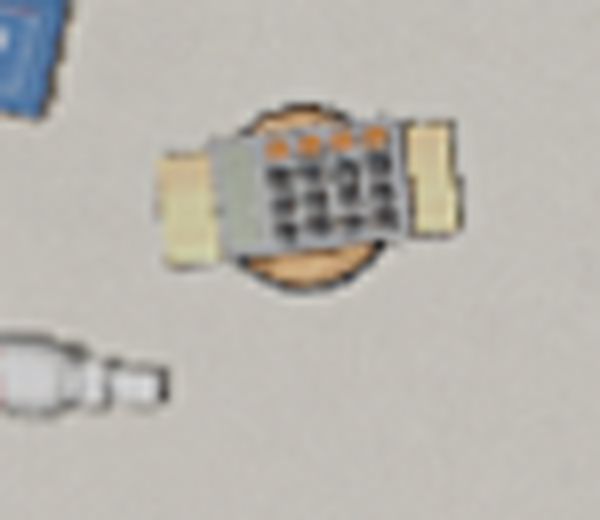

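The calculator is lying on board_low, with corners at crop (212,143), (405,122), (410,238) and (225,258). board_low's ends are at crop x 160 and 459, and the coaster's centre is at about (307,197).

Run:
```python
from h import *
f=lambda p:np.array(p)/8.+[170-.5+.06,185-.5+.06]
C=plane("top",f([(212,143),(405,122),(410,238),(225,258)]),.031)[:,:2]
B=plane("top",f([(160,155),(458,122),(461,235),(163,266)]),.018)[:,:2]
yaw=lambda Q:np.arctan2(*(lambda v:(-v[0],v[1]))((Q[0]+Q[3]-Q[1]-Q[2])))
for Q in(C,B):print(Q.mean(0),yaw(Q),np.linalg.norm(Q-np.roll(Q,-1,0),axis=1).round(3))
print("coaster",plane("top",f([(307,103),(307,290)]),.006))
# cork hue centroid circle fit
im=cv2.imread("pics/t3.png");i=im[:,:,::-1].astype(int)
cork=((i[...,0]-i[...,2]>50)&(i[...,0]-i[...,1]>18));v,u=np.nonzero(cork[190:225,185:235]);P=plane("top",np.c_[u+185,v+190],.008)[:,:2]
h=cv2.minEnclosingCircle(P.astype(np.float32));print(len(P),h)
print(aim(*C.mean(0),.0205,float(yaw(C))))
```

```text
[0.55463154 0.03673505] 0.11658859624712829 [0.098 0.059 0.093 0.059]
[0.55375727 0.03909432] 0.11555171691760306 [0.152 0.057 0.152 0.056]
coaster [[0.60187478 0.04263055 0.006     ]
 [0.50620622 0.04096013 0.006     ]]
92 ((0.5766872763633728, 0.0438418872654438), 0.06819318979978561)
(array([0.2878, 0.2036, 0.1138]), array([0.0105, 0.0105, 0.276 ]))
```

In the tool's units: 0.036 m is 36, 0.0254 m is 25.4.

```bash
echo '[[[36,25.4,0,0,0,0],[36,25.4,0,0,0,0],[36,25.4,0,0,0,0],[36,25.4,0,0,0,0],[36,25.4,0,0,0,0],[36,25.4,0,0,0,0],[36,25.4,0,0,0,0],[36,25.4,0,0,0,0],[0,0,30,0.005,0.005,0.138],[0,0,30,0.005,0.005,0.138],[0,0,0,0,0,0]]]' | python3 drive.py 0.092
python3 - <<'E'
from h import *
print(aim(.5546,.037,.0205,.117))
E
```

```text
clock: 8.93
ee_pos: [0.5476, 0.0394, 0.0661]
tool_rot: [-0.005, 0.664, 0.748, -0.003]
wrist_force: [0.5, -0.7, -0.2]
grip_width: 0.0918
grasp_force: 0.0
(array([-0.0034,  0.0072,  0.0455]), array([-0.0113, -0.0042,  0.0014]))
```

```bash
echo '[[[-3.4,6.5,25,-0.008,-0.003,0],[0,0,10,0,0,0],[0,0,0,0,0,0],[0,0,0,0,0,0]]]' | python3 drive.py
python3 - <<'E'
from h import *
print(aim(.5546,.037,.0205,.117))
E
```

```text
clock: 9.43
ee_pos: [0.557, 0.0371, 0.034]
tool_rot: [0.0, 0.664, 0.747, 0.002]
wrist_force: [0.6, 1.3, 0.1]
grip_width: 0.0922
grasp_force: 0.0
(array([ 0.0001, -0.0024,  0.0135]), array([ 0.0028, -0.0017,  0.0005]))
```

```bash
echo '[[[0,-1.5,12.5,0,0,0],[0,0,0,0,0,0]]]' | python3 drive.py && echo '[[[0,0,0,0,0,0],[0,0,0,0,0,0],[0,0,0,0,0,0],[0,0,0,0,0,0],[0,0,0,0,0,0]]]' | python3 drive.py 0.04 &&  echo '[[[0,0,-10,0,0,0],[0,0,-30,0,0,0],[0,0,-20,0,0,0],[0,0,0,0,0,0],[0,0,0,0,0,0]]]' | python3 drive.py
python3 - <<'E'
from h import *
print(aim(.415,-.05,.06,.117))
E
```

```text
clock: 9.68
ee_pos: [0.5538, 0.0368, 0.0197]
tool_rot: [-0.001, 0.664, 0.747, 0.0]
wrist_force: [-0.4, -0.6, -0.3]
grip_width: 0.0915
grasp_force: 0.0
clock: 10.3
ee_pos: [0.555, 0.0369, 0.0207]
tool_rot: [0.0, 0.665, 0.747, 0.001]
wrist_force: [-0.6, -0.2, 0.4]
grip_width: 0.0614
grasp_force: 29.9
clock: 10.92
ee_pos: [0.5543, 0.0368, 0.0802]
tool_rot: [-0.0, 0.665, 0.747, 0.001]
wrist_force: [-0.1, 0.6, -2.1]
grip_width: 0.0616
grasp_force: 29.9
(array([-0.0699, -0.1485,  0.0199]), array([ 0.0009, -0.0016,  0.0001]))
```

Run:
```python
from h import *
e=[np.array([.554-.117*y,.039+.993*y,.018]) for y in(.06,.07)]
u=proj("side",e).round().astype(int);v=proj("side",[p+[0,0,.06] for p in e]).round().astype(int)
im=bot.snapshot("side");print([im[b,a].tolist() for a,b in u],[im[b,a].tolist() for a,b in v])
print(bot.sense()['wrist_force'])
print(rect("top",wood(bot.snapshot("top")),.018,(180,185,240,230)))
```

```text
[[223, 201, 153], [225, 208, 158]] [[134, 118, 94], [135, 119, 95]]
[ 0.41399935  0.19456941 -1.97892741]
(array([ 0.5436, -0.0325]), array([0.0099, 0.    ]), -1.558, 2)
```

Run:
```python
from h import *
im=bot.snapshot("side");cv2.imwrite("pics/v4.png",cv2.resize(im[190:270,240:340],(600,480),interpolation=2)[:,:,::-1])
```

```text
(no output)
```

View pics/v4.png

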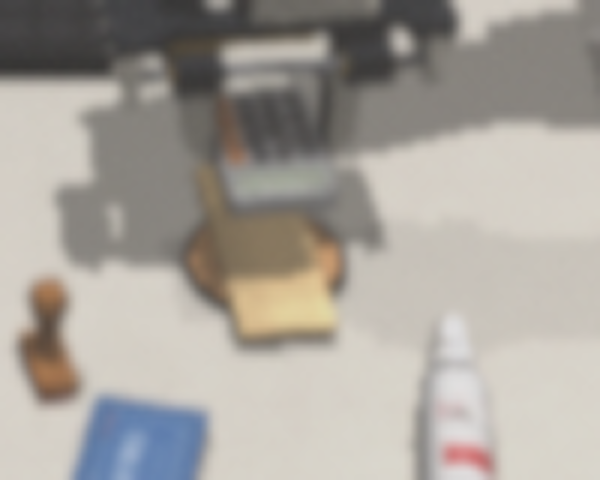

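The calculator alone is lifted and level; board_low stays on the coaster.

In the tool's units: -0.0371 m is -37.1, 0.02 m is 20.

```bash
echo '[[[-10,-20.5,0,0,0,0],[-17.5,-37.1,0,0,0,0],[-17.5,-37.1,0,0,0,0],[-17.5,-37.1,0,0,0,0],[-7.4,-16.7,20,0,0,0],[0,0,20,0,0,0],[0,0,0,0,0,0],[0,0,0,0,0,0]]]' | python3 drive.py
python3 - <<'E'
from h import *
print(aim(.415,-.05,.0045,.117))
E
```

```text
clock: 12.08
ee_pos: [0.4159, -0.0498, 0.0403]
tool_rot: [-0.0, 0.664, 0.747, 0.001]
wrist_force: [-0.2, 0.3, -1.3]
grip_width: 0.062
grasp_force: 29.9
(array([-0.0001, -0.001 ,  0.0358]), array([ 0.0015, -0.0016,  0.0003]))
```

```bash
echo '[[[0,0,20,0,0,0],[0,0,10,0,0,0],[0,0,5.5,0,0,0],[0,0,0,0,0,0],[0,0,0,0,0,0]]]' | python3 drive.py && echo '[[[0,0,0,0,0,0],[0,0,0,0,0,0],[0,0,0,0,0,0]]]' | python3 drive.py 0.085 && echo '[[[0,0,-20,0,0,0],[0,0,-30,0,0,0],[0,0,0,0,0,0],[0,0,0,0,0,0]]]' | python3 drive.py 0.092
python3 - <<'E'
from h import *
im=bot.snapshot("side");cv2.imwrite("pics/s5.png",im[:,:,::-1])
print(aim(.554,.039,.0095,.116))
E
```

```text
clock: 12.7
ee_pos: [0.4159, -0.0499, 0.005]
tool_rot: [0.0, 0.665, 0.747, 0.001]
wrist_force: [-0.0, -0.1, -1.4]
grip_width: 0.0619
grasp_force: 29.9
clock: 13.08
ee_pos: [0.4159, -0.0499, 0.0049]
tool_rot: [0.0, 0.665, 0.747, 0.001]
wrist_force: [0.1, -0.2, -0.2]
grip_width: 0.0841
grasp_force: 0.0
clock: 13.58
ee_pos: [0.4154, -0.0499, 0.0545]
tool_rot: [-0.0, 0.664, 0.747, 0.001]
wrist_force: [-0.4, 0.7, 0.2]
grip_width: 0.0917
grasp_force: 0.0
(array([0.072 , 0.1483, 0.0449]), array([ 0.0008, -0.0017,  0.0011]))
```

```bash
echo '[[[10,20,0,0,0,0],[17.4,36.1,0,0,0,0],[17.4,36.1,0,0,0,0],[17.4,36.1,0,0,0,0],[9.8,20,0,0,0,0],[0,0,15,0,0,0],[0,0,0,0,0,0],[0,0,0,0,0,0]]]' | python3 drive.py
python3 - <<'E'
from h import *
print(aim(.554,.039,.0100,.116))
im=bot.snapshot("top")
i=im.astype(int);print(plane("top",[(190,210)],.018))
E
```

```text
clock: 14.62
ee_pos: [0.5527, 0.0377, 0.0392]
tool_rot: [-0.001, 0.665, 0.747, -0.0]
wrist_force: [0.4, -0.0, -0.5]
grip_width: 0.0914
grasp_force: 0.0
(array([0.0011, 0.0015, 0.0292]), array([-0.0011, -0.0012, -0.0003]))
[[0.54851092 0.11356922 0.018     ]]
```

```bash
echo '[[[1,1.2,20,0,0,0],[0,0,9,0,0,0],[0,0,0,0,0,0]]]' | python3 drive.py && echo '[[[0,0,0,0,0,0],[0,0,0,0,0,0],[0,0,0,0,0,0],[0,0,0,0,0,0],[0,0,0,0,0,0],[0,0,0,0,0,0]]]' | python3 drive.py 0.04 &&  echo '[[[0,0,-10,0,0,0],[0,0,-30,0,0,0],[0,0,-40,0,0,0],[0,0,0,0,0,0]]]' | python3 drive.py
python3 - <<'E'
from h import *
print(aim(.47,-.303,.025,.393))
E
```

```text
clock: 15.05
ee_pos: [0.5544, 0.0399, 0.0098]
tool_rot: [-0.001, 0.665, 0.747, 0.0]
wrist_force: [-0.8, 0.1, -0.5]
grip_width: 0.0919
grasp_force: 0.0
clock: 15.8
ee_pos: [0.5556, 0.0401, 0.0113]
tool_rot: [-0.0, 0.665, 0.747, 0.001]
wrist_force: [-0.8, 0.2, 3.2]
grip_width: 0.0555
grasp_force: 30.0
clock: 16.3
ee_pos: [0.5585, 0.0402, 0.0948]
tool_rot: [0.002, 0.665, 0.747, 0.004]
wrist_force: [0.5, 0.2, -0.7]
grip_width: 0.0554
grasp_force: 30.0
(array([-0.3306, -0.1286,  0.0681]), array([ 0.0091, -0.0004, -0.2762]))
```

In the tool's units: -0.04 m is -40, -0.02 m is -20.

```bash
echo '[[[-20,-7.8,0,0,0,0],[-40,-15.6,0,0,0,0],[-40,-15.6,-5,0,0,0],[-20,-7.8,0,0,0,0],[0,0,0,0,0,0],[0,0,0,0,0,0]]]' | python3 drive.py
python3 - <<'E'
from h import *
im=bot.snapshot("top");cv2.imwrite("pics/t6.png",im[:,:,::-1])
w=wood(im);print("pile",rect("top",w,.020,(262,205,330,255)))
P=plane("top",[(0,0)],0)
k=w[205:255,262:330];c=max(cv2.findContours(k,0,1)[0],key=cv2.contourArea).reshape(-1,2)+[262,205]
print(cv2.minAreaRect((plane("top",c,.02)[:,:2]*1000).astype(np.float32)))
print(bot.sense()['ee_pos'])
cv2.imwrite("pics/v6.png",np.vstack([cv2.resize(im[200:260,250:340],(600,400),interpolation=2)])[:,:,::-1])
E
```

```text
clock: 17.05
ee_pos: [0.523, -0.0834, 0.0954]
tool_rot: [-0.0, 0.664, 0.748, 0.001]
wrist_force: [-0.2, 0.7, -1.0]
grip_width: 0.0551
grasp_force: 30.0
pile (array([ 0.4736, -0.3066]), array([0.1469, 0.0575]), 0.421, 514)
((472.44940185546875, -304.3004455566406), (59.33982849121094, 152.34996032714844), 22.155960083007812)
[ 0.52318281 -0.08298946  0.09547811]
```

View pics/v6.png

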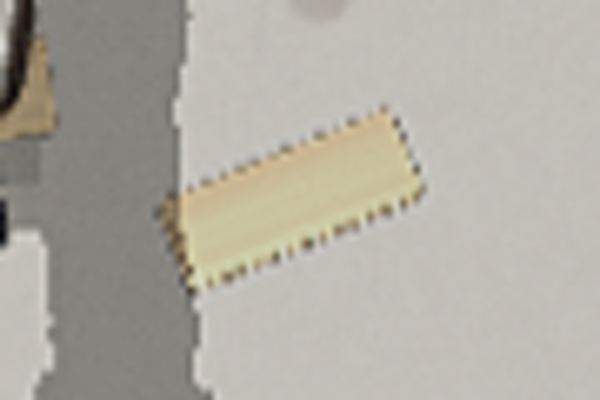

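The pile is one neat rectangle at about (0.472, −0.304). Continuing with the second board.

```bash
python3 - <<'E'
from h import *
print(aim(.471,-.3035,.0245,.393))
E
echo '[[[-20,-7.8,0,0,0,0],[-40,-16,0,0,0,0],[-40,-16,0,0,0,0],[-40,-16,0,0,0,0],[-40,-16,0,0,0,0],[-20,-7.8,0,0,0,0],[0,0,0,0,0,-0.138],[0,0,15,0,0,-0.138],[0,0,20,0,0,0],[0,0,0,0,0,0],[0,0,0,0,0,0]]]' | python3 drive.py;  python3 - <<'E'
from h import *
print(aim(.471,-.3035,.0245,.393))
E
```

```text
(array([-0.2129, -0.0781,  0.0703]), array([ 0.0018, -0.0023, -0.274 ]))
clock: 18.48
ee_pos: [0.4681, -0.2919, 0.0607]
tool_rot: [0.0, 0.555, 0.832, 0.001]
wrist_force: [-0.1, -0.3, -1.2]
grip_width: 0.0557
grasp_force: 30.0
(array([-0.0118, -0.0019,  0.0362]), array([ 0.0023, -0.001 ,  0.0013]))
```

```bash
echo '[[[-11.8,-1.9,15,0,0,0],[0,0,10,0,0,0],[0,0,0,0,0,0],[0,0,0,0,0,0]]]' | python3 drive.py;  python3 - <<'E'
from h import *
print(aim(.471,-.3035,.0245,.393))
E
```

```text
clock: 18.98
ee_pos: [0.47, -0.304, 0.0352]
tool_rot: [-0.0, 0.555, 0.832, 0.001]
wrist_force: [0.2, 0.6, -0.9]
grip_width: 0.056
grasp_force: 30.0
(array([0.    , 0.0011, 0.0107]), array([ 0.0018, -0.0016, -0.    ]))
```

In the tool's units: 0.008 m is 8, 0.0027 m is 2.7.

```bash
echo '[[[0,1,8,0,0,0],[0,0,2.7,0,0,0],[0,0,0,0,0,0],[0,0,0,0,0,0]]]' | python3 drive.py && echo '[[[0,0,0,0,0,0],[0,0,0,0,0,0],[0,0,0,0,0,0]]]' | python3 drive.py 0.075 && echo '[[[0,0,-20,0,0,0],[0,0,-50,0,0,0],[0,0,-40,0,0,0],[0,0,0,0,0,0]]]' | python3 drive.py 0.06
python3 - <<'E'
from h import *
im=bot.snapshot("top");cv2.imwrite("pics/t7.png",im[:,:,::-1])
i=im.astype(int)
cork=((i[...,0]-i[...,2]>35)).astype(np.uint8)
k=np.zeros_like(cork);k[190:225,190:228]=cork[190:225,190:228];v,u=np.nonzero(k);P=plane("top",np.c_[u,v],.008)[:,:2]
print("coaster",P.mean(0),np.ptp(P,axis=0),len(P))
for z,b in((.008,(185,190,235,225)),):
    dark=((i.max(2)<130)).astype(np.uint8)
c=im[215:248,140:205];cv2.imwrite("pics/v7.png",np.vstack([cv2.resize(c,(780,396),interpolation=2)])[:,:,::-1])
print(aim(.46,.2,.15,0.))
E
```

```text
clock: 19.48
ee_pos: [0.4711, -0.3038, 0.0247]
tool_rot: [0.0, 0.555, 0.832, 0.001]
wrist_force: [-0.1, -0.3, -1.5]
grip_width: 0.0555
grasp_force: 30.0
clock: 19.85
ee_pos: [0.4712, -0.3038, 0.0248]
tool_rot: [0.0, 0.555, 0.832, 0.001]
wrist_force: [-0.1, 1.0, -0.6]
grip_width: 0.0745
grasp_force: 0.0
clock: 20.35
ee_pos: [0.4734, -0.3055, 0.1384]
tool_rot: [0.004, 0.556, 0.832, 0.001]
wrist_force: [-0.0, 0.1, 0.3]
grip_width: 0.0601
grasp_force: 0.0
coaster [0.55317874 0.04277829] [0.08600362 0.08606829] 381
(array([ 0.4707,  0.1822, -0.0137]), array([0.0048, 0.001 , 0.393 ]))
```

View pics/v7.png

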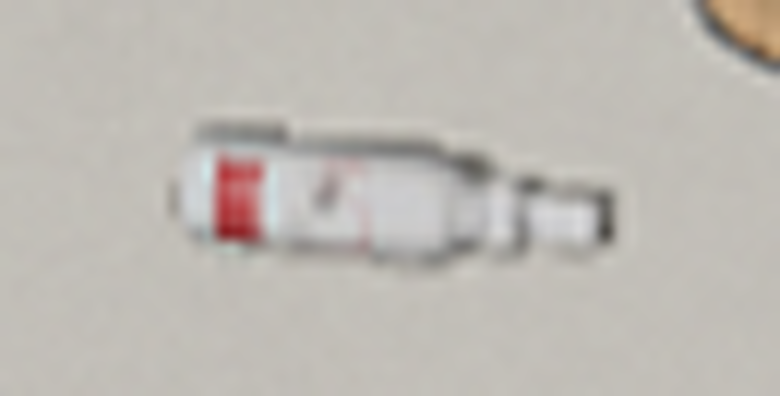

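The bottle's base is at crop (180,191) and its cap tip at (608,219), and it hasn't rolled.

Run:
```python
from h import *
P=plane("top",np.array([(180,191),(608,219)])/12.+[140-.46,215-.46],.019)[:,:2]
d=P[1]-P[0];L=np.linalg.norm(d);d/=L;g=P[0]+d*(L-.140)/2+d*.05
print(P,L,d,"grasp",g, "closing yaw",np.arctan2(d[1],d[0])+np.pi/2)
print(aim(g[0],g[1],.12,np.arctan2(d[1],d[0])+np.pi/2))
```

```text
[[0.463885   0.25619236]
 [0.45622203 0.11068077]] 0.1457132209982399 [-0.05258937 -0.99861622] grasp [0.4611053  0.20340889] closing yaw -0.05261364421744985
(array([0.4735, 0.1844, 0.0163]), array([0.0048, 0.0009, 0.4456]))
```

In the tool's units: 0.0493 m is 49.3, 0.03 m is 30.

```bash
echo '[[[30,11.7,0,0,0,0],[49.3,19.2,0,0,0,0],[49.3,19.2,0,0,0,0],[49.3,19.2,0,0,0,0],[49.3,19.2,0,0,0,0],[49.3,19.2,0,0,0,0],[49.3,19.2,0,0,0,0],[49.3,19.2,0,0,0,0],[49.3,19.2,0,0,0,0],[49.3,19.2,0,0,0,0],[0,0,0,0,0,0.1485],[0,0,0,0,0,0.1485],[0,0,0,0,0,0.1485],[0,0,0,0,0.125,0],[0,0,0,0,0.125,0],[0,0,0,0,0.125,0],[0,0,0,0,0.125,0],[0,0,0,0,0,0],[0,0,0,0,0,0]]]' | python3 drive.py 0.06
python3 - <<'E'
from h import *
s=bot.sense();q=s['tool_rot'];R=Rn.from_quat([*q[1:],q[0]]);print(R.as_matrix().round(3),s['q'].round(2))
print(R.inv().apply(np.array([.4616,.2124,.0095])-s['ee_pos']).round(4), R.inv().apply([0,0,1]).round(3))
E
```

```text
clock: 22.78
ee_pos: [0.4593, 0.2047, 0.135]
tool_rot: [-0.171, 0.703, 0.667, 0.179]
wrist_force: [1.0, 0.2, 0.1]
grip_width: 0.0599
grasp_force: 0.0
[[ 0.046  0.999  0.024]
 [ 0.876 -0.052  0.479]
 [ 0.479 -0.001 -0.878]] [ 0.11  0.34 -0.28  2.15 -0.67  0.68  0.33]
[-0.0533  0.0019  0.1139] [ 0.479 -0.001 -0.878]
```

In the tool's units: 0.0285 m is 28.5, 0.019 m is 19.

```bash
echo '[[[-13.3,1.9,28.5,0,0,0],[-13.3,0,28.5,0,0,0],[-13.3,0,28.5,0,0,0],[-9,0,19,0,0,0],[0,0,0,0,0,0],[0,0,0,0,0,0]]]' | python3 drive.py
python3 - <<'E'
from h import *
s=bot.sense();q=s['tool_rot'];R=Rn.from_quat([*q[1:],q[0]])
print(R.inv().apply(np.array([.4616,.2124,.0095])-s['ee_pos']).round(4))
E
```

```text
clock: 23.52
ee_pos: [0.4625, 0.2131, 0.0212]
tool_rot: [-0.17, 0.702, 0.668, 0.181]
wrist_force: [-0.8, -0.4, 0.2]
grip_width: 0.06
grasp_force: 0.0
[-0.0063 -0.0009  0.0099]
```

```bash
echo '[[[-6.3,-0.9,9.9,0,0,0],[0,0,0,0,0,0],[0,0,0,0,0,0]]]' | python3 drive.py && echo '[[[0,0,0,0,0,0],[0,0,0,0,0,0],[0,0,0,0,0,0],[0,0,0,0,0,0],[0,0,0,0,0,0]]]' | python3 drive.py 0.02 && echo '[[[5,0,-9,0,0,0],[19.2,0,-35.1,0,0,0],[19.2,0,-35.1,0,0,0],[14.4,0,-26.3,0,0,0],[0,0,0,0,0,0],[0,0,0,0,0,0]]]' | python3 drive.py
```

```text
clock: 23.9
ee_pos: [0.4615, 0.2107, 0.0088]
tool_rot: [-0.17, 0.703, 0.667, 0.181]
wrist_force: [-0.3, 0.2, -0.2]
grip_width: 0.0597
grasp_force: 0.0
clock: 24.52
ee_pos: [0.4615, 0.2108, 0.0087]
tool_rot: [-0.17, 0.703, 0.667, 0.181]
wrist_force: [-0.1, -0.3, 2.1]
grip_width: 0.0368
grasp_force: 29.8
clock: 25.28
ee_pos: [0.4607, 0.2107, 0.1286]
tool_rot: [-0.17, 0.703, 0.667, 0.18]
wrist_force: [-0.7, 1.3, -2.1]
grip_width: 0.037
grasp_force: 29.8
```

```bash
echo '[[[0,0,0,0,-0.157,0],[0,0,0,0,-0.157,0],[0,0,0,0,-0.157,0],[0,0,0,0,-0.157,0],[0,0,0,0,-0.157,0],[0,0,0,0,-0.157,0],[0,0,0,0,-0.157,0],[0,0,0,0,-0.157,0],[0,0,0,0,0,0]]]' | python3 drive.py
python3 - <<'E'
from h import *
s=bot.sense();q=s['tool_rot'];R=Rn.from_quat([*q[1:],q[0]]);print(R.as_matrix().round(3),s['q'].round(2))
E
```

```text
clock: 26.4
ee_pos: [0.4572, 0.2127, 0.1232]
tool_rot: [0.244, 0.674, 0.646, -0.263]
wrist_force: [-0.2, 0.4, -0.6]
grip_width: 0.0367
grasp_force: 29.8
[[ 0.027  0.999 -0.038]
 [ 0.742 -0.045 -0.669]
 [-0.67  -0.01  -0.742]] [-0.89  0.71  0.11  1.67  0.4   1.37 -1.03]
```

```bash
cat >> h.py <<'E'
def R_of(q): return Rn.from_quat([*q[1:],q[0]])
R0=R_of([-.17,.703,.667,.1805]); bt=R0.inv().apply([-.0526,-.9986,0])
def stand(x,y,z):
    "bottle base target; returns bottle axis now, tool rotvec to upright, tool shift after that"
    s=bot.sense();R=R_of(s['tool_rot']);b=R.apply(bt);r=np.cross(b,[0,0,1]);n=np.linalg.norm(r);ang=np.arctan2(n,b[2])
    r=r/max(n,1e-9)*ang;R2=Rn.from_rotvec(r)*R
    g=R0.inv().apply(np.array([.4611,.2034,.019])-.05*np.array([-.0526,-.9986,0])-np.array([.4615,.2108,.0087])) # base in tool frame
    base=R2.apply(g)+s['ee_pos'];return b.round(3),R.inv().apply(r).round(4),R2.inv().apply(np.array([x,y,z])-base).round(4),base.round(4)
E
echo '[[[0,0,0,0,-0.157,0],[0,0,0,0,-0.157,0],[0,0,0,0,0,0],[0,0,0,0,0,0]]]' | python3 drive.py
python3 - <<'E'
from h import *
print(stand(.5535,.042,.04),bot.sense()['q'].round(2))
E
```

```text
clock: 26.9
ee_pos: [0.4608, 0.2096, 0.1288]
tool_rot: [0.341, 0.629, 0.598, -0.361]
wrist_force: [-0.1, -0.2, -1.1]
grip_width: 0.037
grasp_force: 29.8
(array([ 0.001, -0.029,  1.   ]), array([-0.0013, -0.0292,  0.0023]), array([-0.0424,  0.1013,  0.1738]), array([0.4614, 0.2199, 0.0862])) [-0.97  0.9   0.16  1.52  0.47  1.61 -1.08]
```

```bash
echo '[[[0,0,0,0,-0.029,0],[0,0,0,-0.1315,0,-0.072],[0,0,0,-0.1315,0,-0.072],[0,0,0,0,0,0],[0,0,0,0,0,0]]]' | python3 drive.py
python3 - <<'E'
from h import *
print(stand(.553,.042,.075),stand(.553,.042,.009)[2],bot.sense()['q'].round(2))
E
```

```text
clock: 27.52
ee_pos: [0.4612, 0.2108, 0.1295]
tool_rot: [0.402, 0.529, 0.678, -0.314]
wrist_force: [0.3, 0.3, -0.9]
grip_width: 0.0371
grasp_force: 29.8
(array([0.001, 0.001, 1.   ]), array([-0.0005,  0.0003,  0.001 ]), array([-0.0839,  0.0479,  0.178 ]), array([0.4588, 0.2208, 0.0869])) [-0.026   0.0479  0.2097] [-1.07  0.83  0.13  1.7   0.65  1.47 -1.07]
```

The rows are not in the units I measure in: shifts go in mm. I convert before sending: 0.0356 m is 35.6, -0.0168 m is -16.8.

```bash
echo '[[[-8.4,4.8,17.8,0,0,0],[-16.8,9.6,35.6,0,0,0],[-16.8,9.6,35.6,0,0,0],[-16.8,9.6,35.6,0,0,0],[-16.8,9.6,35.6,0,0,0],[-8.4,4.8,17.8,0,0,0],[0,0,0,0,0,0],[0,0,0,0,0,0],[0,0,0,0,0,0]]]' | python3 drive.py
python3 - <<'E'
from h import *
print(stand(.553,.042,.009),bot.sense()['q'].round(2))
im=bot.snapshot("side");t=bot.snapshot("top")
cv2.imwrite("pics/v8.png",np.hstack([cv2.resize(im[190:280,240:330],(480,480),interpolation=2),cv2.resize(t[180:240,190:230],(320,480),interpolation=2)])[:,:,::-1])
print(proj("side",[[.553,.042,.075],[.553,.042,.215]]),proj("top",[[.553,.042,.215]]))
E
```

```text
clock: 28.65
ee_pos: [0.555, 0.0345, 0.1161]
tool_rot: [0.402, 0.526, 0.68, -0.314]
wrist_force: [-0.4, 0.6, -1.0]
grip_width: 0.0367
grasp_force: 29.8
(array([0.004, 0.001, 1.   ]), array([-0.002 ,  0.0004,  0.0036]), array([ 0.0553, -0.    ,  0.0332]), array([0.5524, 0.0444, 0.0735])) [-0.86  0.81  0.25  1.86  0.84  1.2  -1.  ]
[[284.07468075 216.56267087]
 [286.32710922 182.53562658]] [[203.10194446 203.61307833]]
```

View pics/v8.png

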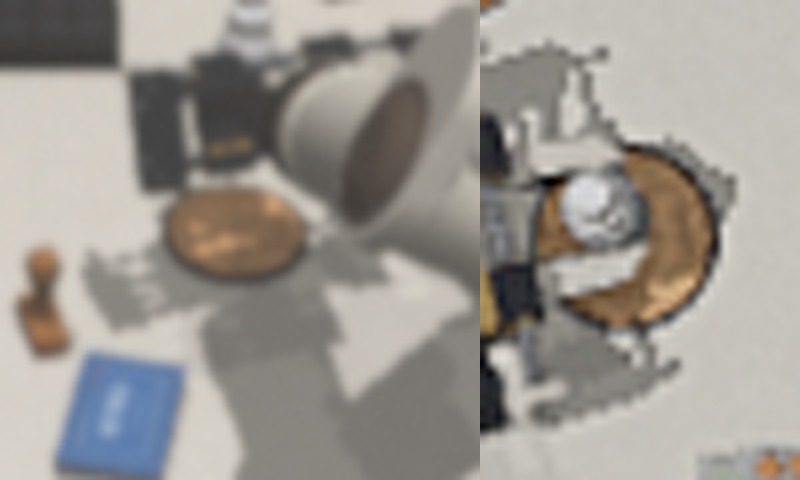

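The side view shows the coaster clear under the raised hand. The top view shows the upright bottle from above, with its blob at crop (603,207), over the coaster. I'll check how upright it is by projection.

Run:
```python
from h import *
b=[.5524,.0444]
for z in(.0735,.15,.17,.2135):print(z,((proj("top",[[*b,z]])[0]-[190,180]+.5)*8+[480,0]).round(0))
t=bot.snapshot("top");i=t.astype(int)[195:220,194:222]
w=((i.min(2)>125)&(i.max(2)-i.min(2)<22)).astype(np.uint8)
n,l,s,c=cv2.connectedComponentsWithStats(w);print(s,(c+[4.5,15.5])*8+[480,0])
```

```text
0.0735 [611. 226.]
0.15 [597. 210.]
0.17 [593. 205.]
0.2135 [584. 195.]
[[  0   0  28  25 395]
 [  0   0   1   3   3]
 [  0   0  15  15 124]
 [ 13   0  15  25 114]
 [  0   9   3   7  14]
 [  4  16  13   6  49]
 [  5  24   1   1   1]] [[623.74683544 234.31898734]
 [516.         132.        ]
 [580.06451613 176.77419355]
 [702.31578947 197.54385965]
 [522.28571429 214.28571429]
 [592.08163265 271.26530612]
 [556.         316.        ]]
```

In the tool's units: 0.012 m is 12, 0.018 m is 18.

```bash
echo '[[[18,0,10,-0.002,0,0.003],[18,0,10,0,0,0],[12,0,6.5,0,0,0],[5,0,2.8,0,0,0],[0,0,0,0,0,0],[0,0,0,0,0,0]]]' | python3 drive.py
python3 - <<'E'
from h import *
print(stand(.553,.043,.0085))
E
```

```text
clock: 29.55
ee_pos: [0.5554, 0.032, 0.0564]
tool_rot: [0.403, 0.528, 0.679, -0.313]
wrist_force: [-0.2, 0.2, -0.7]
grip_width: 0.0366
grasp_force: 29.8
(array([-0.001,  0.002,  1.   ]), array([ 0.0001,  0.0018, -0.0002]), array([0.0051, 0.0004, 0.0017]), array([0.5528, 0.0419, 0.0138]))
```

In the tool's units: 0.0025 m is 2.5, 0.002 m is 2.

```bash
echo '[[[2.5,0,1.4,0,0,0],[2,0,1.1,0,0,0],[0,0,0,0,0,0],[0,0,0,0,0,0]]]' | python3 drive.py
python3 - <<'E'
from h import *
print(stand(.553,.043,.008))
E
```

```text
clock: 30.05
ee_pos: [0.5554, 0.0316, 0.0518]
tool_rot: [0.404, 0.528, 0.678, -0.314]
wrist_force: [-0.8, 0.5, 5.6]
grip_width: 0.0368
grasp_force: 29.8
(array([-0.001,  0.003,  1.   ]), array([ 0.0001,  0.0032, -0.0002]), array([ 0.0017,  0.0004, -0.0006]), array([0.5529, 0.0415, 0.0092]))
```

```bash
echo '[[[0,0,0,0,0,0],[0,0,0,0,0,0],[0,0,0,0,0,0],[0,0,0,0,0,0]]]' | python3 drive.py 0.065 && echo '[[[0,0,-15,0,0,0],[0,0,-30,0,0,0],[0,0,-40,0,0,0],[0,0,-40,0,0,0],[0,0,-40,0,0,0],[0,0,0,0,0,0]]]' | python3 drive.py
python3 - <<'E'
from h import *
im=bot.snapshot("side");t=bot.snapshot("top")
cv2.imwrite("pics/v9.png",np.hstack([cv2.resize(im[150:270,230:340],(440,480),interpolation=2),cv2.resize(t[180:260,185:245],(360,480),interpolation=2)])[:,:,::-1])
w=wood(t);print(rect("top",w,.030,(262,205,330,255)))
for z in(.008,.1,.148):print(((proj("side",[[.553,.042,z]])[0]-[230,150])*4).round(),((proj("top",[[.553,.042,z]])[0]-[185,180])*6+[440,0]).round())
E
```

```text
clock: 30.55
ee_pos: [0.555, 0.0319, 0.0506]
tool_rot: [0.403, 0.528, 0.679, -0.313]
wrist_force: [-0.2, -1.3, 0.1]
grip_width: 0.0648
grasp_force: 0.0
clock: 31.3
ee_pos: [0.5191, 0.1781, 0.1305]
tool_rot: [0.403, 0.527, 0.681, -0.31]
wrist_force: [0.2, 0.0, 0.3]
grip_width: 0.0649
grasp_force: 0.0
(array([ 0.4714, -0.3027]), array([0.1506, 0.0571]), 0.398, 531)
[212. 326.] [577. 176.]
[218. 243.] [565. 162.]
[221. 197.] [559. 154.]
```

View pics/v9.png

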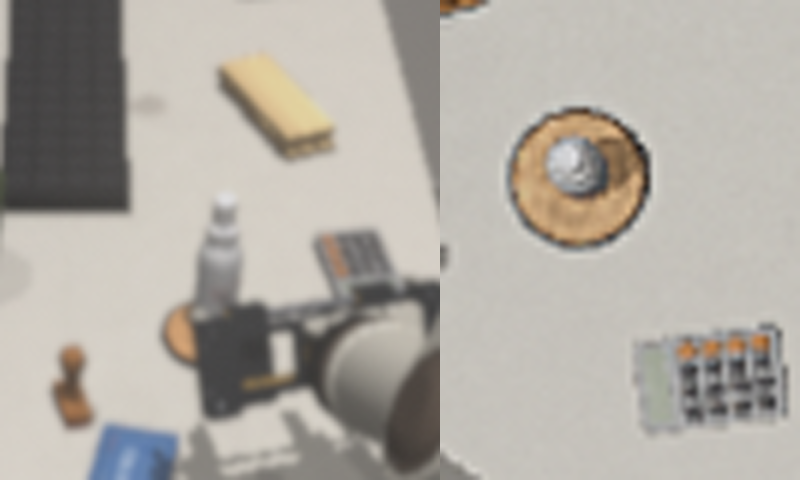

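The side and top views show the bottle upright with its cap at about (223,200), where it should be, and centred on the coaster. The calculator is flat with its keys up, and the three boards make a neat pile. Handing in.

```bash
python3 -c "
from cell import bot
print(bot.close_job())"
```

```text
the job is handed in; nothing more can be done
None
```

I handed the job in at about 31 s: both boards are piled on the third, the calculator is flat on the bare desk with its keys up, and the bottle stands upright in the middle of the coaster; the final pictures confirm this, but no verdict came back.

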